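Slide the top exhibit case from the in-tray onto the document camera

TASK

In this records office the top exhibit case (red tab) in the in-tray is next to be photographed. Slide it sideways off the pile onto the document camera's glass stage, without lifting it off and leaving the two cases below where they lie, then bring it fully home and square in the corner of the black L-shaped guide and let go. Press and push gently, for the clear lid scratches under a hard press and the guide is only plastic, and leave everything else on the desk alone.

Things in the scene. Friction and masses are not known exactly. Their poses are not given: they have to be found in the camera images.
- case_top: the top exhibit case: flat rigid case with black rim, clear flush lid, a red tab on the rim and a brass key inside; 220 (its x) x 150 (its y) x 22 mm high, about 0.5 kg, contents vary. Origin: centre of its underside. It starts third and highest in the pile, its lid 73 mm above the desk
- lid_top (a point): centre of the top case's lid, 22 mm above its underside; rim and pane are level and may be pressed on. Fingertips grip the lid better (friction about 0.7) than case grips case (0.3) or glass or tray (0.18), so the case follows a pressing fingertip: below about 6 N it slips, 8 to 15 N is right, over 25 N while sliding scratches it, 60 N breaks it. The lid sinks as the case tips down onto the glass
- case_mid: second case of the pile (yellow tab), same size, loose; must stay. Origin: centre of its underside; its lid is 51 mm above the desk
- case_low: lowest case of the pile (green tab), same size, loose; must stay. Origin: centre of its underside
- tray: blue letter tray, fixed, outside 252 (x) x 166 (y) mm, floor 7, walls 4 thick and 73 mm high on its +y, +x and -x sides (level with the top lid, so the pile's edges cannot be reached there), open along its whole -y side, which faces the stage. The cases have some 4 mm of room to the +y wall and 12 mm to the side walls. Origin: centre of its underside
- stage: document camera base, fixed: 360 (x) x 270 (y) x 45 mm high, white glass on top, next to the tray's open side across a gap of 4 to 22 mm. The glass is 6 mm lower than the underside of the top case. Origin: centre of its underside. A camera column 26 mm thick, 0.4 m high, stands at x 155, y -100 mm of this frame, its arm and head swung aside to -y
- corner_guide: black plastic L-shaped guide on the glass, 6 mm high, 10 wide, fixed. Origin: its inner corner at glass height, at x 125, y -115 mm of the stage frame, axes parallel. One arm runs 250 mm along -x (for the case's -y long side), one 236 mm along +y (for its +x short side). Home: case centre at x -110, y +75 mm here, axes parallel. Over 35 N breaks it
- calculator: desk calculator, 85 x 150 x 17, leave alone
- stapler: stapler, 130 x 36 x 50, leave alone
- tape_dispenser: tape dispenser, 135 x 55 x 72, leave alone
- jar: jar with brass-coloured lid, 80 diameter x 85, leave alone
- mug: white mug, 80 diameter x 92, leave alone
- bottle: water bottle, 62 diameter x 190, leave alone

How it is judged:
By the outcome, as a careful person would: the job done as asked, in the order asked, and still so for the second after the job is handed in, with the robot touching nothing.
It also fails if it takes over 67 s, if anything falls off the work surface, if the arm or the gripper's body presses on something with over 40 N, if the wrist force passes 120 N, or if a joint passes its speed limit or range.

ROBOT

A 7-joint arm with a two-finger parallel gripper is mounted at the origin on the work surface. World frame = base frame: x ahead of the robot, y to its left, z up, the work surface at z = 0. Lengths are in m, angles in rad, forces in N, time in s.
With the tool pointing down it reaches from about 0.425 to 0.825 m from the base axis. Payload 3.6 kg.
Tool frame: the origin (TCP) lies midway between the tips of the shut fingers; the grasp point (between the pads) lies grasp_offset behind it (grasp_offset is the distance from the TCP to the grasp point, in m); z points along the fingers, y is the direction in which the jaws open and shut (so a half turn about z gives the same grasp; the last joint's range is limited). The gripper opens to 85 mm and grips with 20 to 120 N. Pads are 22 mm wide; open, the fingers measure 114 mm over their backs; the gripper's body (76 mm by 85 mm) begins 54 mm behind the grasp point. The pads swing forward as they close: fully open they stand 13 mm farther back than shut.
Start: joints at [-1.228, 0.615, -0.013, 1.423, 0.008, 1.103, -0.04], TCP at [0.234, 0.606, 0.231] pointing down, gripper open.
Joint ranges: [-3.12, 3.12], [-0.3, 2.06], [-1.34, 1.32], [0.26, 2.42], [-1.36, 4.5], [0.01, 1.98], [-2.84, 2.84]. Speed limits (rad/s): [2.79, 2.79, 3.14, 3.14, 3.14, 3.14, 3.14].

INTERFACE

Orientations are given as a unit quaternion [x, y, z, w].
In Python, from cell import observe, camera, hand_in, grasp_offset gives the robot as it stands.
- The arm moves only by the tool step_arm, never from a script. Its argument "steps" is a list that holds one entry, the list of rows, each a list of 7 numbers: the shift along the tool's x, y, z scaled (see below), then the turn, a rotation vector about the tool's x, y, z scaled (see below), then the opening, from -1 (shut) to 1 (fully open). A call has 1 to 12 rows; each row shifts and turns the commanded pose from where the row before left it, along the tool's axes as they then stand; what a row does not reach is not made up. The controller multiplies each number of a shift by 4 cm and each number of a turn by 0.12 rad. A row lasts 1/12 s, in which the tool goes at most 41.7 mm and 7.16 degrees, less where a joint would pass 70% of its speed; a pose out of reach is approached as far as the arm can. A call with a number of a shift or a turn outside -1 to 1 is refused whole. A call with a gripper value outside its range is refused whole. The fingers move at their own pace and stop on an object; the grip force is fixed at half the most. Time passes only in rows, so rows that do not move let the fingers close. It gives the time, the measured TCP pose, the force and the opening at its end, in the units of the state.
- observe(): the state, without advancing time (a new reading comes with each control period).
- camera(name): name is "side" or "top"; returns a dict with "image" (400x640x3 uint8, blue, green, red), "intrinsics" (3x3 intrinsics, pixels), "dist_coeffs" ([k1, k2, p1, p2, k3] as OpenCV has them; the pictures are not rectified), "pose" (4x4, takes a point from camera to world coordinates). Camera axes: x right, y down, z forward; pixel columns grow to the right and rows downward; lengths in m; the calibration is good to about 2 mm. A picture is of the moment at which its call begins. There is no depth.
- hand_in(): hands the job in, once; it reports no verdict.
The state is a dict: "time_s": time; "joint_pos": joint angles; "qd": joint speeds; "tau": joint torques, N m; "ee_pos": TCP position; "orientation": TCP orientation; "force": force on the tool from outside, world axes, zero at the start; "wrist_torque": the same for the moment, N m; "width": finger opening in m.
Only numpy, scipy, OpenCV 4.12 (cv2) and the standard library are available. Lean on these libraries where they do the work, as an engineer would, in place of code of your own. Each camera call takes 0.05 s, during which the arm holds its last target. There are 200 camera calls.

## Working session

There is one attempt and no reset: what is moved stays moved. The work goes in short steps, Python scripts to look and compute and a tool call to move; the robot and the scene stay as the last step left them, time stands still between calls to the robot, and variables do not carry over. Pictures are saved under pics/ and viewed, about 8 in all and at most 12, crops included, and the job is handed in when it is done.

Besides the shell and the picture viewer there is one more tool, called after "Request:" as name([rows], argument=value, ...), one row to a line, values as JSON. step_arm: Moves the arm, as the interface text tells. Shifts and turns lie within -1 to 1; 1 stands for 4 cm of shift or 0.12 rad of turn. Its arguments: {"type":"object","properties":{"steps":{"type":"array","items":{"type":"array","items":{"type":"array","items":{"type":"number","minimum":-1,"maximum":1}}}}},"required":["steps"]}

```bash
mkdir -p pics
cat > h.py <<'E'
import numpy as np, cv2
from cell import observe, camera, hand_in, grasp_offset
def ray(c,uv,z):
    p=cv2.undistortPoints(np.array(uv,float).reshape(-1,1,2),c['intrinsics'],np.array(c['dist_coeffs'])).reshape(-1,2)
    T=np.array(c['pose']);d=np.c_[p,np.ones(len(p))]@T[:3,:3].T;o=T[:3,3]
    return o+d*((z-o[2])/d[:,2])[:,None]
E
python3 - <<'E'
from h import *
s=observe();print({k:np.round(v,3).tolist() for k,v in s.items()},grasp_offset)
for n in('top','side'):
    c=camera(n);cv2.imwrite(f'pics/{n}0.png',c['image']);print(n,np.round(c['pose'],3).tolist(),np.round(c['intrinsics'],1).tolist())
E
```

```text
{'time_s': 0.0, 'joint_pos': [-1.229, 0.616, -0.013, 1.425, 0.008, 1.103, -0.04], 'qd': [-0.0, 0.001, -0.001, 0.001, 0.0, -0.0, -0.001], 'tau': [0.0, -46.922, 0.259, -17.104, 0.01, 0.01, 0.0], 'ee_pos': [0.234, 0.606, 0.23], 'orientation': [0.183, 0.983, -0.001, -0.0], 'force': [0.012, 0.021, 0.715], 'wrist_torque': [0.007, -0.014, -0.039], 'width': 0.086} 0.0187
top [[0.02, -0.985, 0.169, 0.333], [-1.0, -0.017, 0.021, -0.019], [-0.018, -0.169, -0.985, 1.338], [0.0, 0.0, 0.0, 1.0]] [[388.9, 0.0, 322.3], [0.0, 388.9, 198.2], [0.0, 0.0, 1.0]]
side [[0.996, -0.078, 0.053, 0.518], [-0.094, -0.757, 0.647, -0.852], [-0.011, -0.649, -0.761, 1.092], [0.0, 0.0, 0.0, 1.0]] [[435.5, 0.0, 320.7], [0.0, 435.5, 200.3], [0.0, 0.0, 1.0]]
```

View pics/top0.png

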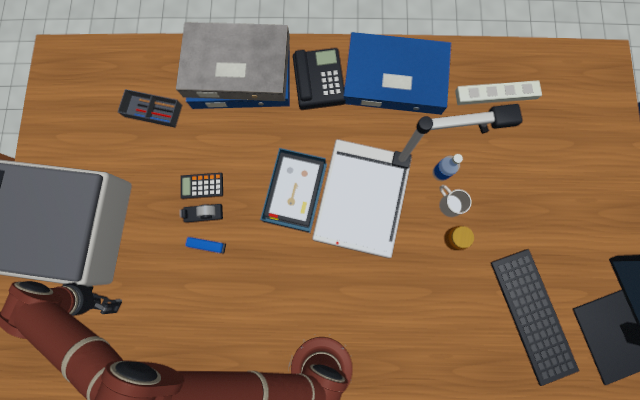

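View pics/side0.png

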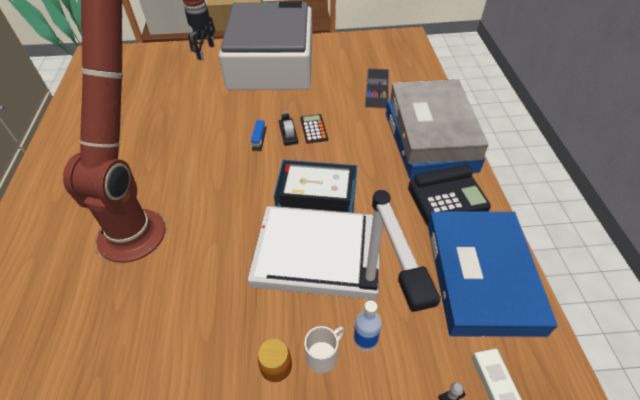

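The top view shows the tray and pile at about (295,190), the stage at about (362,198), the guide along its right and upper edges, and the column at (403,158). The side view agrees, with the tray at (316,185) and the stage at (316,250). Next I'll zoom in for the corners.

Run:
```python
from h import *
a=cv2.imread('pics/top0.png')[135:265,255:415]; cv2.imwrite('pics/t1.png',cv2.resize(a,None,fx=4.6,fy=4.6,interpolation=cv2.INTER_CUBIC))
a=cv2.imread('pics/side0.png')[155:300,240:400]; cv2.imwrite('pics/s1.png',cv2.resize(a,None,fx=4,fy=4,interpolation=cv2.INTER_CUBIC))
for n in('top','side'):
    im=cv2.imread(f'pics/{n}0.png');c=camera(n)
    x0,x1,y0,y1=(255,415,135,265) if n=='top' else (240,400,155,300)
    m=np.zeros(im.shape[:2],np.uint8);m[y0:y1,x0:x1]=((im.min(2)>165)[y0:y1,x0:x1])*255
    cs,_=cv2.findContours(m,0,2)
    for q in sorted(cs,key=cv2.contourArea)[-3:]:
        z=.073 if cv2.contourArea(q)<3200 else .045
        P=ray(c,q[:,0],z)[:,:2]
        r=cv2.minAreaRect((P*1000).astype(np.float32));print(n,cv2.contourArea(q),z,r,np.round(cv2.boxPoints(r)).tolist())
    hsv=cv2.cvtColor(im,cv2.COLOR_BGR2HSV)
    m=np.zeros_like(m);k=((hsv[...,0]<6)|(hsv[...,0]>174))&(hsv[...,1]>180)&(hsv[...,2]>120);m[y0:y1,x0:x1]=k[y0:y1,x0:x1]*255
    _,_,st,ce=cv2.connectedComponentsWithStats(m)
    for i in range(1,len(st)): print('red',st[i],ce[i],ray(c,[ce[i]],.073)[0])
```

```text
top 2031.0 0.073 ((581.2371215820312, 102.13489532470703), (123.51468658447266, 193.28379821777344), 77.79246520996094) [[474.0, 62.0], [663.0, 21.0], [689.0, 142.0], [500.0, 183.0]]
top 7079.0 0.045 ((562.3096923828125, -127.96316528320312), (264.98895263671875, 353.03399658203125), 77.93956756591797) [[362.0, -221.0], [707.0, -294.0], [763.0, -35.0], [417.0, 38.0]]
red [269 214   9   4  23] [273.08695652 215.26086957] [0.48984705 0.16808849 0.073     ]
red [337 242   1   1   1] [337. 242.] [ 0.40639818 -0.04301589  0.073     ]
side 424.0 0.073 ((789.1890258789062, -111.66458892822266), (36.34708786010742, 185.63429260253906), 8.078680992126465) [[758.0, -22.0], [784.0, -206.0], [820.0, -201.0], [794.0, -17.0]]
side 1526.0 0.073 ((583.1493530273438, 96.62275695800781), (118.94099426269531, 193.88226318359375), 77.7731704711914) [[476.0, 59.0], [665.0, 18.0], [690.0, 134.0], [501.0, 175.0]]
side 7354.0 0.045 ((563.3541259765625, -134.2276611328125), (266.42633056640625, 353.5300598144531), 78.07029724121094) [[363.0, -228.0], [709.0, -301.0], [764.0, -40.0], [418.0, 33.0]]
red [285 165   4   7  16] [286.6875 167.75  ] [0.49023712 0.16580099 0.073     ]
```

View pics/t1.png

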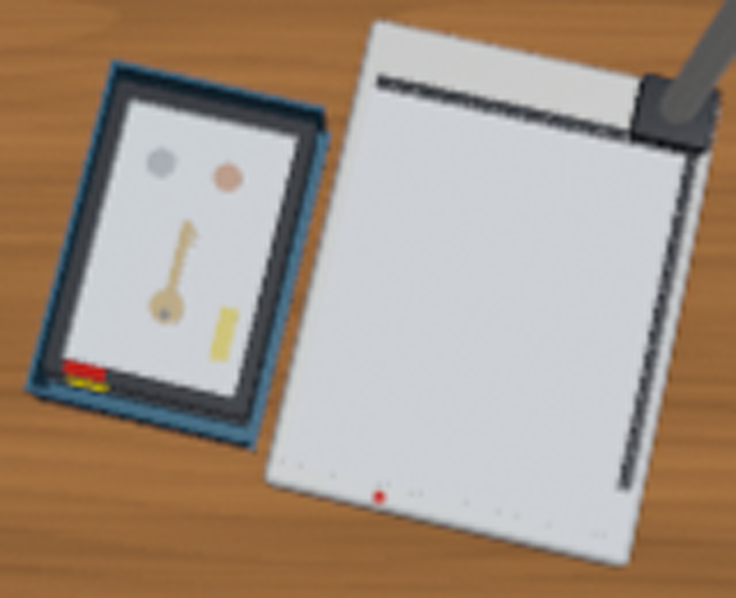

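View pics/s1.png

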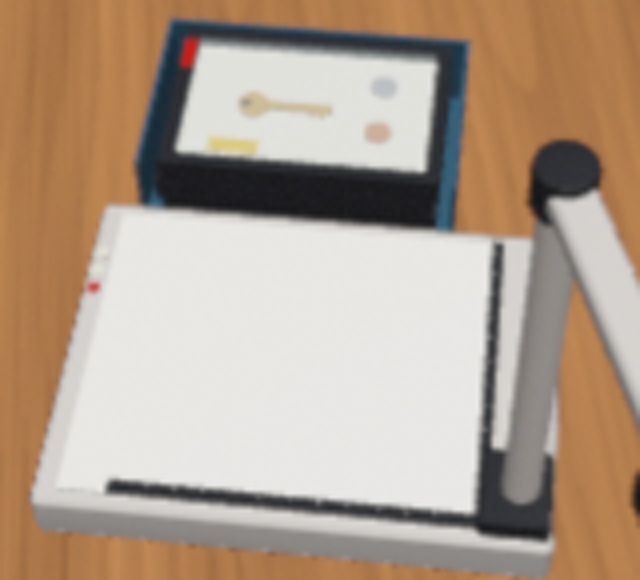

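The top crop shows the red tab at the tray's -x/+y corner. The guide's inner corner is near (690,150), next to the column. The two views agree on the yaw (-12°) and on the case position relative to the stage (about -29, +229.5 mm in the stage frame). The case therefore has to go +44 mm in x and -269.5 mm in y. I'll press with open fingers, jaws along the case's x, so that I can hold the yaw, and only lightly, so the pile isn't dragged.

Request:
step_arm([
  [[-0.711, -0.524, 0, 0, 0, 0, 1], [-0.711, -0.524, 0, 0, 0, 0, 1], [-0.711, -0.524, 0, 0, 0, 0, 1], [-0.711, -0.524, 0, 0, 0, 0, 1], [-0.711, -0.524, 0, 0, 0, 0, 1], [-0.711, -0.524, 0, 0, 0, 0, 1], [-0.711, -0.524, 0, 0, 0, 0, 1], [-0.711, -0.524, 0, 0, 0, 0, 1], [-0.711, -0.524, 0, 0, 0, 0, 1], [-0.711, -0.524, 0, 0, 0, 0, 1], [-0.711, -0.524, 0, 0, 0, 0, 1], [-0.711, -0.524, 0, 0, 0, 0, 1]],
])

```text
time_s: 1.2
ee_pos: [0.4625, 0.2471, 0.2314]
orientation: [0.183, 0.983, -0.0, -0.0]
force: [1.4, -0.2, 0.3]
width: 0.0853
```

Request:
step_arm([
  [[-0.711, -0.524, 0, 0, 0, 0, 1], [-0.711, -0.524, 0, 0, 0, 0, 1], [-0.711, -0.524, 0, 0, 0, 0, 1], [-0.711, -0.524, 0, 0, 0, 0, 1], [-0.711, -0.524, 0, 0, 0, 0, 1], [-0.711, -0.524, 0, 0, 0, 0, 1], [0, 0, 0, 0, 0, 0.9, 1], [0, 0, 0, 0, 0, 0.9, 1], [0, 0, 0, 0, 0, 0.9, 1], [0, 0, 0, 0, 0, 0.9, 1], [0, 0, 0, 0, 0, 0.9, 1], [0, 0, 0, 0, 0, 0.9, 1]],
])

```text
time_s: 2.2
ee_pos: [0.5756, 0.0698, 0.2311]
orientation: [0.489, 0.872, -0.0, -0.0]
force: [-0.3, -0.1, 0.1]
width: 0.0853
```

Request:
step_arm([
  [[0, 0, 0, 0, 0, 0.9, 1], [0, 0, 0, 0, 0, 0.9, 1], [0, 0, 0, 0, 0, 0.9, 1], [0, 0, 0, 0, 0, 0.9, 1], [0, 0, 0, 0, 0, 0.9, 1], [0, 0, 0, 0, 0, 0.9, 1], [0, 0, 0, 0, 0, 0, 1], [0, 0, 0, 0, 0, 0, 1]],
])

```text
time_s: 2.87
ee_pos: [0.5756, 0.0701, 0.2311]
orientation: [0.738, 0.674, -0.0, -0.0]
force: [-0.7, 0.3, 0.6]
width: 0.0853
```

Request:
step_arm([
  [[0, 0, 0, 0, 0, 1, 1], [0, 0, 0.75, 0, 0, 0, 1], [0, 0, 0.75, 0, 0, 0, 1], [0, 0, 0.75, 0, 0, 0, 1], [0, 0, 0.75, 0, 0, 0, 1], [0, 0, 0.7, 0, 0, 0, 1], [0, 0, 0, 0, 0, 0, 1], [0, 0, 0, 0, 0, 0, 1], [0, 0, 0, 0, 0, 0, 1]],
])

```text
time_s: 3.62
ee_pos: [0.5771, 0.0697, 0.0848]
orientation: [0.778, 0.628, 0.001, 0.001]
force: [-0.1, -0.2, -0.4]
width: 0.085
```

Run:
```python
from h import *
s=observe();print(s['ee_pos'],s['force'],s['orientation'])
a=camera('side')['image'][130:300,230:410]; cv2.imwrite('pics/s2.png',cv2.resize(a,None,fx=3.5,fy=3.5,interpolation=cv2.INTER_CUBIC))
```

```text
[0.57709074 0.06965322 0.08479105] [-0.1441968  -0.18292985 -0.40376971] [7.78329790e-01 6.27854250e-01 1.09803697e-03 7.56482755e-04]
```

View pics/s2.png

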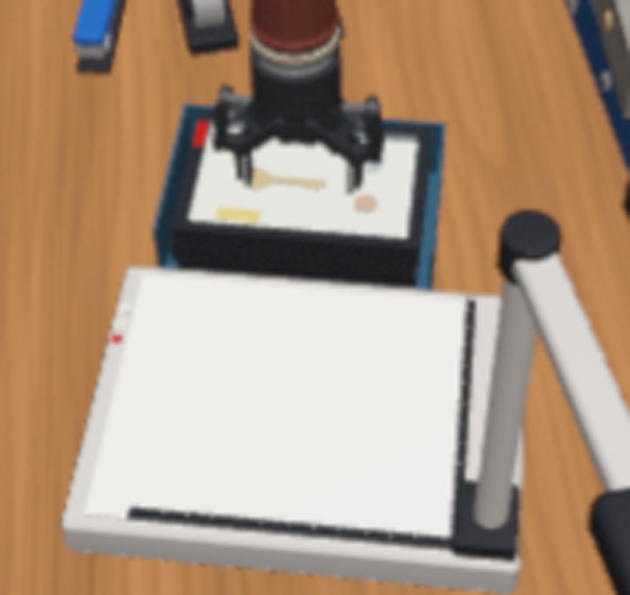

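The side view shows the gripper centred over the lid, with the tips at about (243,180) and (352,188). The pile is undisturbed. Now I'll creep down.

Request:
step_arm([
  [[0, 0, 0.1, 0, 0, 0, 1], [0, 0, 0.1, 0, 0, 0, 1], [0, 0, 0.1, 0, 0, 0, 1], [0, 0, 0.1, 0, 0, 0, 1], [0, 0, 0.05, 0, 0, 0, 1], [0, 0, 0, 0, 0, 0, 1], [0, 0, 0, 0, 0, 0, 1]],
])

```text
time_s: 4.25
ee_pos: [0.5757, 0.0698, 0.0651]
orientation: [0.779, 0.628, -0.0, -0.0]
force: [0.8, -0.7, 0.3]
width: 0.0859
```

Request:
step_arm([
  [[0, 0, 0.05, 0, 0, 0, 1], [0, 0, 0.05, 0, 0, 0, 1], [0, 0, 0, 0, 0, 0, 1]],
])

```text
time_s: 4.5
ee_pos: [0.5755, 0.0699, 0.0609]
orientation: [0.779, 0.628, -0.0, -0.0]
force: [-0.7, -0.3, -0.3]
width: 0.0857
```

Request:
step_arm([
  [[0, 0, 0.025, 0, 0, 0, 1], [0, 0, 0, 0, 0, 0, 1], [0, 0, 0, 0, 0, 0, 1]],
])

```text
time_s: 4.75
ee_pos: [0.5758, 0.0698, 0.0603]
orientation: [0.779, 0.628, -0.0, -0.0]
force: [-0.5, -0.0, 0.1]
width: 0.0853
```

Request:
step_arm([
  [[0, 0, 0.025, 0, 0, 0, 1], [0, 0, 0, 0, 0, 0, 1], [0, 0, 0, 0, 0, 0, 1]],
])

```text
time_s: 5.0
ee_pos: [0.576, 0.0698, 0.06]
orientation: [0.779, 0.628, 0.0, 0.0]
force: [-2.1, 0.7, 5.4]
width: 0.0853
```

Request:
step_arm([
  [[0, 0, 0.01, 0, 0, 0, 1], [0, 0, 0, 0, 0, 0, 1], [0, 0, 0, 0, 0, 0, 1]],
])

```text
time_s: 5.25
ee_pos: [0.576, 0.0698, 0.06]
orientation: [0.779, 0.628, 0.0, -0.0]
force: [-2.6, 0.9, 9.4]
width: 0.0854
```

Request:
step_arm([
  [[0, 0, 0.005, 0, 0, 0, 1], [0, 0, 0, 0, 0, 0, 1]],
])

```text
time_s: 5.42
ee_pos: [0.576, 0.0698, 0.0599]
orientation: [0.779, 0.628, 0.0, -0.0]
force: [-2.4, -0.1, 8.8]
width: 0.0853
```

Request:
step_arm([
  [[-0.04, 0, 0, 0, 0, 0, 1], [-0.05, 0, 0, 0, 0, 0, 1], [-0.05, 0, 0, 0, 0, 0, 1], [-0.05, 0, 0, 0, 0, 0, 1]],
])

```text
time_s: 5.75
ee_pos: [0.5758, 0.0647, 0.0601]
orientation: [0.778, 0.628, 0.002, -0.0]
force: [0.9, 2.7, 7.1]
width: 0.0854
```

Request:
step_arm([
  [[-0.05, 0, 0, 0, 0, 0, 1], [-0.05, 0, 0, 0, 0, 0, 1], [-0.05, 0, 0, 0, 0, 0, 1], [-0.05, 0, 0, 0, 0, 0, 1]],
])

```text
time_s: 6.08
ee_pos: [0.5744, 0.0566, 0.06]
orientation: [0.778, 0.628, 0.003, 0.0]
force: [1.3, 3.6, 6.6]
width: 0.0856
```

Request:
step_arm([
  [[-0.05, 0, 0.003, 0, 0, 0, 1], [-0.05, 0, 0, 0, 0, 0, 1], [-0.05, 0, 0, 0, 0, 0, 1], [-0.05, 0, 0, 0, 0, 0, 1], [0, 0, 0, 0, 0, 0, 1]],
])

```text
time_s: 6.5
ee_pos: [0.5728, 0.0482, 0.0601]
orientation: [0.779, 0.627, 0.002, 0.0]
force: [0.6, 3.1, 7.1]
width: 0.0851
```

Run:
```python
from h import *
s=observe();print(s['ee_pos'],s['force'],s['wrist_torque'])
a=camera('top')['image'][135:245,255:340];b=camera('side')['image'][155:235,260:370]
a=cv2.resize(a,None,fx=4.4,fy=4.4,interpolation=2);b=cv2.resize(b,(400,291),interpolation=2)
o=np.zeros((484,780,3),np.uint8);o[:a.shape[0],:a.shape[1]]=a[:484];o[:291,380:]=b;cv2.imwrite('pics/c3.png',o)
```

```text
[0.57277368 0.04815112 0.06006928] [0.55783213 3.08246485 7.13206886] [ 0.42752693  0.13454566 -0.11257049]
```

View pics/c3.png

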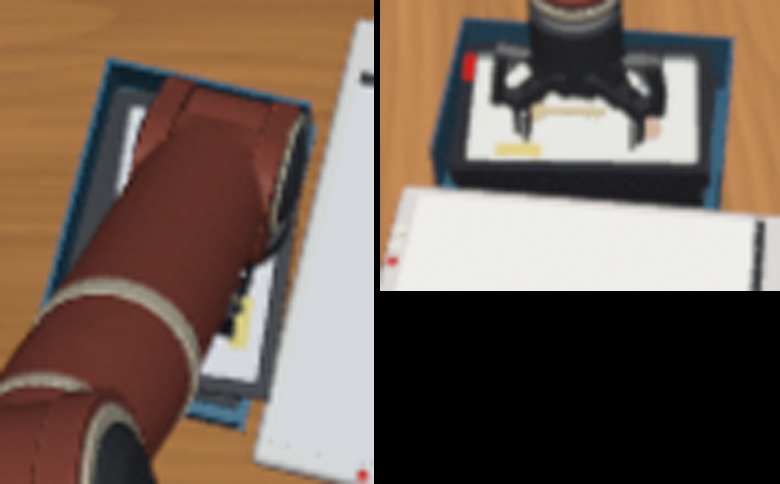

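The top case has slid about 22 mm and its front now overhangs towards the stage. The red tab is off the back wall, and the fingertips are still in the same place relative to the key. I'll continue in short calls.

Request:
step_arm([
  [[-0.05, 0, 0.003, 0, 0, 0, 1], [-0.05, 0, 0, 0, 0, 0, 1], [-0.05, 0, 0, 0, 0, 0, 1], [-0.05, 0, 0, 0, 0, 0, 1], [-0.05, 0, 0, 0, 0, 0, 1], [-0.05, 0, 0, 0, 0, 0, 1]],
])

```text
time_s: 7.1
ee_pos: [0.5705, 0.0372, 0.0601]
orientation: [0.778, 0.628, 0.003, 0.0]
force: [1.2, 3.4, 7.6]
width: 0.0851
```

Request:
step_arm([
  [[-0.05, 0, 0, 0, 0, 0, 1], [-0.05, 0, 0, 0, 0, 0, 1], [-0.05, 0, 0, 0, 0, 0, 1], [-0.05, 0, 0, 0, 0, 0, 1], [-0.05, 0, 0, 0, 0, 0, 1]],
])

```text
time_s: 7.52
ee_pos: [0.5686, 0.0274, 0.0601]
orientation: [0.778, 0.628, 0.003, 0.0]
force: [1.3, 2.8, 8.2]
width: 0.0858
```

Request:
step_arm([
  [[-0.05, 0, 0, 0, 0, 0, 1], [-0.05, 0, 0, 0, 0, 0, 1], [-0.05, 0, 0, 0, 0, 0, 1]],
])

```text
time_s: 7.77
ee_pos: [0.5674, 0.0215, 0.0601]
orientation: [0.778, 0.628, 0.003, 0.0]
force: [1.9, 3.6, 8.2]
width: 0.0857
```

Request:
step_arm([
  [[-0.05, 0, 0, 0, 0, 0, 1], [-0.05, 0, 0, 0, 0, 0, 1], [-0.05, 0, 0, 0, 0, 0, 1]],
])

```text
time_s: 8.02
ee_pos: [0.566, 0.0155, 0.0599]
orientation: [0.778, 0.628, 0.003, 0.001]
force: [1.9, 2.5, 7.0]
width: 0.0854
```

Request:
step_arm([
  [[-0.05, 0, 0, 0, 0, 0, 1], [-0.05, 0, 0, 0, 0, 0, 1], [-0.05, 0, 0, 0, 0, 0, 1]],
])

```text
time_s: 8.27
ee_pos: [0.5644, 0.0092, 0.0596]
orientation: [0.778, 0.628, 0.002, 0.001]
force: [1.4, 1.1, 4.9]
width: 0.0852
```

Request:
step_arm([
  [[-0.05, 0, 0, 0, 0, 0, 1], [-0.05, 0, 0, 0, 0, 0, 1]],
])

```text
time_s: 8.43
ee_pos: [0.5625, 0.0044, 0.059]
orientation: [0.778, 0.628, 0.001, 0.0]
force: [1.4, 1.2, 3.2]
width: 0.0854
```

Request:
step_arm([
  [[0, 0, 0.02, 0, 0, 0, 1], [0, 0, 0.02, 0, 0, 0, 1], [0, 0, 0, 0, 0, 0, 1]],
])

```text
time_s: 8.68
ee_pos: [0.5621, 0.0031, 0.0581]
orientation: [0.779, 0.627, 0.001, 0.001]
force: [-0.1, 1.1, 10.7]
width: 0.0858
```

Request:
step_arm([
  [[0, 0, 0.02, 0, 0, 0, 1], [0, 0, 0.02, 0, 0, 0, 1], [0, 0, 0, 0, 0, 0, 1]],
])

```text
time_s: 8.93
ee_pos: [0.5621, 0.003, 0.0579]
orientation: [0.779, 0.627, 0.001, 0.0]
force: [-2.1, 0.7, 20.1]
width: 0.0853
```

Request:
step_arm([
  [[0, 0, -0.025, 0, 0, 0, 1], [0, 0, -0.025, 0, 0, 0, 1], [0, 0, 0, 0, 0, 0, 1]],
])

```text
time_s: 9.18
ee_pos: [0.5621, 0.003, 0.0581]
orientation: [0.779, 0.627, 0.0, 0.001]
force: [0.6, 1.3, 8.4]
width: 0.0855
```

Request:
step_arm([
  [[-0.04, 0, 0.002, 0, 0, 0, 1], [-0.05, 0, 0.002, 0, 0, 0, 1], [-0.05, 0, 0.002, 0, 0, 0, 1]],
])

```text
time_s: 9.43
ee_pos: [0.5612, -0.0011, 0.0578]
orientation: [0.778, 0.628, 0.001, 0.0]
force: [1.7, 3.1, 8.7]
width: 0.0854
```

Request:
step_arm([
  [[-0.05, 0, 0.002, 0, 0, 0, 1], [-0.05, 0, 0.002, 0, 0, 0, 1], [-0.05, 0, 0.002, 0, 0, 0, 1], [-0.05, 0, 0.002, 0, 0, 0, 1], [0, 0, 0.002, 0, 0, 0, 1]],
])

```text
time_s: 9.85
ee_pos: [0.5593, -0.0096, 0.0574]
orientation: [0.779, 0.627, 0.001, 0.0]
force: [1.1, 1.6, 8.2]
width: 0.0857
```

Run:
```python
from h import *
s=observe();print(s['ee_pos'],s['force'],s['wrist_torque'])
a=camera('top')['image'][135:245,255:365];b=camera('side')['image'][155:255,260:370]
a=cv2.resize(a,None,fx=3.6,fy=3.6,interpolation=2);b=cv2.resize(b,None,fx=3.6,fy=3.6,interpolation=2)
o=np.zeros((396,792,3),np.uint8);o[:,:396]=a;o[:360,396:]=b;cv2.imwrite('pics/c4.png',o)
```

```text
[ 0.55929514 -0.00962534  0.05737947] [1.08602639 1.60688935 8.17958747] [ 0.40815145  0.07331457 -0.09652599]
```

View pics/c4.png

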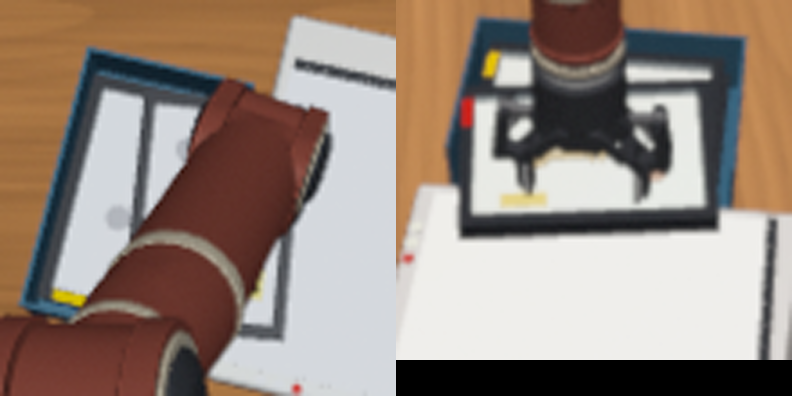

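The front edge is now on the glass. The middle case (yellow tab) is visible behind and still against the tray's back, and the yaw looks true. I'll continue.

Request:
step_arm([
  [[-0.04, 0, 0.001, 0, 0, 0, 1], [-0.05, 0, 0.002, 0, 0, 0, 1], [-0.05, 0, 0.001, 0, 0, 0, 1], [-0.05, 0, 0.001, 0, 0, 0, 1], [-0.05, 0, 0.001, 0, 0, 0, 1], [-0.05, 0, 0.001, 0, 0, 0, 1]],
])

```text
time_s: 10.45
ee_pos: [0.5569, -0.0203, 0.057]
orientation: [0.779, 0.627, 0.001, 0.0]
force: [0.5, 1.8, 6.2]
width: 0.0856
```

Request:
step_arm([
  [[-0.05, 0, 0.001, 0, 0, 0, 1], [-0.05, 0, 0.001, 0, 0, 0, 1], [-0.05, 0, 0.001, 0, 0, 0, 1], [-0.05, 0, 0.001, 0, 0, 0, 1], [-0.05, 0, 0.001, 0, 0, 0, 1], [-0.05, 0, 0.001, 0, 0, 0, 1]],
])

```text
time_s: 10.95
ee_pos: [0.5542, -0.0322, 0.0566]
orientation: [0.779, 0.627, 0.001, 0.0]
force: [0.5, 1.8, 6.8]
width: 0.0858
```

Request:
step_arm([
  [[-0.05, 0, 0.001, 0, 0, 0, 1], [-0.05, 0, 0.001, 0, 0, 0, 1], [-0.05, 0, 0.001, 0, 0, 0, 1], [-0.05, 0, 0.001, 0, 0, 0, 1], [-0.05, 0, 0.001, 0, 0, 0, 1], [-0.05, 0, 0.001, 0, 0, 0, 1]],
])

```text
time_s: 11.45
ee_pos: [0.5517, -0.044, 0.0563]
orientation: [0.779, 0.627, 0.001, 0.0]
force: [0.9, 2.3, 6.2]
width: 0.0851
```

Request:
step_arm([
  [[-0.05, 0, 0.007, 0, 0, 0, 1], [-0.05, 0, 0.001, 0, 0, 0, 1], [-0.05, 0, 0.001, 0, 0, 0, 1], [-0.05, 0, 0.001, 0, 0, 0, 1], [-0.05, 0, 0.001, 0, 0, 0, 1], [-0.05, 0, 0.001, 0, 0, 0, 1]],
])

```text
time_s: 11.95
ee_pos: [0.5492, -0.0555, 0.056]
orientation: [0.779, 0.628, 0.001, 0.0]
force: [0.8, 1.9, 7.2]
width: 0.0855
```

Request:
step_arm([
  [[-0.05, 0, 0.001, 0, 0, 0, 1], [-0.05, 0, 0.001, 0, 0, 0, 1], [-0.05, 0, 0.001, 0, 0, 0, 1], [-0.05, 0, 0.001, 0, 0, 0, 1], [-0.05, 0, 0.001, 0, 0, 0, 1], [-0.05, 0, 0.001, 0, 0, 0, 1]],
])

```text
time_s: 12.45
ee_pos: [0.5467, -0.0672, 0.0558]
orientation: [0.779, 0.628, 0.001, 0.0]
force: [0.9, 2.5, 6.9]
width: 0.085
```

Request:
step_arm([
  [[-0.05, 0, 0.001, 0, 0, 0, 1], [-0.05, 0, 0.001, 0, 0, 0, 1], [-0.05, 0, 0.001, 0, 0, 0, 1], [-0.05, 0, 0.001, 0, 0, 0, 1]],
])

```text
time_s: 12.78
ee_pos: [0.545, -0.0749, 0.0557]
orientation: [0.779, 0.628, 0.001, 0.0]
force: [1.9, 1.7, 7.3]
width: 0.085
```

Request:
step_arm([
  [[-0.05, 0, 0.001, 0, 0, 0, 1], [-0.05, 0, 0.001, 0, 0, 0, 1], [-0.05, 0, 0.001, 0, 0, 0, 1]],
])

```text
time_s: 13.03
ee_pos: [0.5435, -0.0808, 0.0556]
orientation: [0.778, 0.628, 0.001, -0.0]
force: [1.1, 2.0, 9.0]
width: 0.0855
```

Request:
step_arm([
  [[-0.05, 0, 0.001, 0, 0, 0, 1], [-0.05, 0, 0.001, 0, 0, 0, 1], [-0.05, 0, 0.001, 0, 0, 0, 1]],
])

```text
time_s: 13.28
ee_pos: [0.5422, -0.0866, 0.0555]
orientation: [0.778, 0.628, 0.001, -0.0]
force: [0.1, 2.6, 9.9]
width: 0.0851
```

Request:
step_arm([
  [[-0.05, 0, 0.001, 0, 0, 0, 1], [-0.05, 0, 0.001, 0, 0, 0, 1], [-0.05, 0, 0.001, 0, 0, 0, 1]],
])

```text
time_s: 13.53
ee_pos: [0.5409, -0.0924, 0.0554]
orientation: [0.778, 0.628, 0.001, -0.0]
force: [0.4, 3.8, 8.9]
width: 0.0855
```

Run:
```python
from h import *
a=camera('top')['image'][135:260,255:410];b=camera('side')['image'][155:295,245:380]
a=cv2.resize(a,(400,323),interpolation=2);b=cv2.resize(b,(396,411),interpolation=2)
o=np.zeros((411,796,3),np.uint8);o[:323,:400]=a;o[:,400:]=b;cv2.imwrite('pics/c5.png',o)
```

```text
(no output)
```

View pics/c5.png

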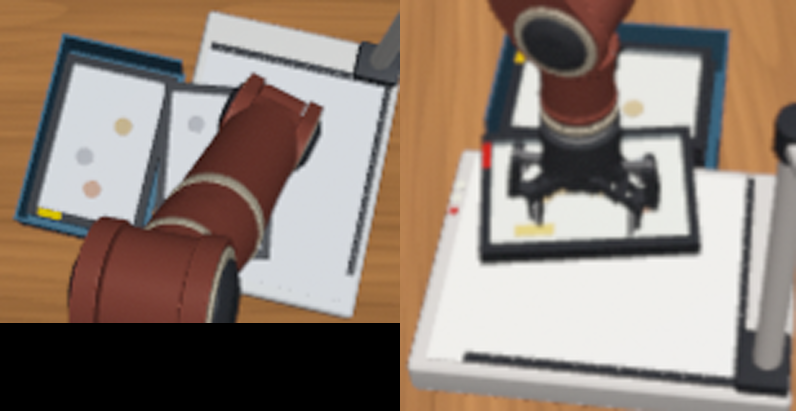

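The yaw has drifted. In the side view the case's front edge runs (483,258)–(697,248) while the guide runs (465,355)–(740,380), so the +x end is lagging. The wrist moment says the -x finger carries most of the load. I'll tilt the tool slightly to share the load, slide clear of the pile, then turn the case back.

Request:
step_arm([
  [[0, 0, 0, 0.06, 0, 0, 1], [0, 0, 0, 0, 0, 0, 1], [0, 0, 0, 0, 0, 0, 1]],
])

```text
time_s: 13.88
ee_pos: [0.5408, -0.0932, 0.0553]
orientation: [0.779, 0.628, -0.002, -0.003]
force: [0.0, 1.9, 7.7]
width: 0.0855
```

```bash
cat > w.py <<'E'
from h import *
s=observe();R=cv2.Rodrigues(np.array([0,0,np.radians(12.05)]))[0]
print('pos_stage',np.round(R@(s['ee_pos']-np.array([.563,-.131,0])),4),'F',np.round(R@s['force'],2),'T',np.round(R@s['wrist_torque'],3),'q',np.round(s['orientation'],4))
E
python3 w.py; python3 w.py
```

```text
pos_stage [-0.0296  0.0323  0.0553] F [-0.38  1.88  7.71] T [ 0.355  0.019 -0.029] q [ 0.7785  0.6276 -0.0019 -0.0025]
pos_stage [-0.0296  0.0323  0.0553] F [-0.38  1.88  7.71] T [ 0.355  0.019 -0.029] q [ 0.7785  0.6276 -0.0019 -0.0025]
```

Request:
step_arm([
  [[-0.05, 0, 0.003, 0, 0, 0, 1], [-0.05, 0, 0.001, 0, 0, 0, 1], [-0.05, 0, 0.001, 0, 0, 0, 1], [-0.05, 0, 0.001, 0, 0, 0, 1]],
])

```text
time_s: 14.22
ee_pos: [0.5395, -0.1003, 0.0552]
orientation: [0.778, 0.628, -0.001, -0.003]
force: [0.2, 2.2, 8.9]
width: 0.0854
```

Request:
step_arm([
  [[-0.05, 0, 0.001, 0, 0, 0, 1], [-0.05, 0, 0.001, 0, 0, 0, 1], [-0.05, 0, 0.001, 0, 0, 0, 1], [-0.05, 0, 0.001, 0, 0, 0, 1]],
])

```text
time_s: 14.55
ee_pos: [0.5368, -0.1087, 0.0542]
orientation: [0.778, 0.628, -0.002, -0.003]
force: [0.3, 2.4, 7.7]
width: 0.0853
```

```bash
python3 w.py
```

```text
pos_stage [-0.0303  0.0163  0.0542] F [-0.16  2.37  7.66] T [ 0.499 -0.178  0.171] q [ 0.7783  0.6279 -0.0023 -0.0029]
```

Request:
step_arm([
  [[-0.05, 0, 0.003, 0, 0, 0, 1], [-0.05, 0, 0.003, 0, 0, 0, 1], [-0.05, 0, 0, 0, 0, 0, 1], [-0.05, 0, 0, 0, 0, 0, 1], [-0.05, 0, 0, 0, 0, 0, 1]],
])

```text
time_s: 14.97
ee_pos: [0.5352, -0.1182, 0.0542]
orientation: [0.778, 0.628, -0.002, -0.003]
force: [0.2, 2.1, 6.9]
width: 0.0856
```

```bash
python3 w.py
cat >> h.py <<'E'
def red(n,z):
    c=camera(n);im=c['image'];x0,x1,y0,y1=(255,415,135,265) if n=='top' else (240,400,150,300)
    hsv=cv2.cvtColor(im,cv2.COLOR_BGR2HSV);m=np.zeros(im.shape[:2],np.uint8)
    k=((hsv[...,0]<6)|(hsv[...,0]>174))&(hsv[...,1]>150)&(hsv[...,2]>100);m[y0:y1,x0:x1]=k[y0:y1,x0:x1]*255
    _,_,st,ce=cv2.connectedComponentsWithStats(m)
    return [(st[i].tolist(),stage(n,ray(c,[ce[i]],z)[0])) for i in range(1,len(st)) if st[i][4]>5]
def stage(n,P):
    o={'top':[.5623,-.128],'side':[.5634,-.1342]}[n];a=np.radians(12.05)
    d=np.array(P)[...,:2]-o
    return np.round(1000*np.stack([d[...,0]*np.cos(a)-d[...,1]*np.sin(a),d[...,0]*np.sin(a)+d[...,1]*np.cos(a)],-1),1)
E
python3 - <<'E'
from h import *
for n in('top','side'):print(n,red(n,.067))
c=camera('side');b=c['image'][155:295,245:380]
cv2.imwrite('pics/c6.png',cv2.resize(b,None,fx=4.2,fy=4.2,interpolation=2))
E
```

```text
pos_stage [-0.0299  0.0067  0.0542] F [-0.26  2.08  6.86] T [ 0.398 -0.187  0.098] q [ 0.7782  0.628  -0.0018 -0.0027]
top []
side [([274, 209, 2, 9, 16], array([-140.3,   90.5]))]
```

View pics/c6.png

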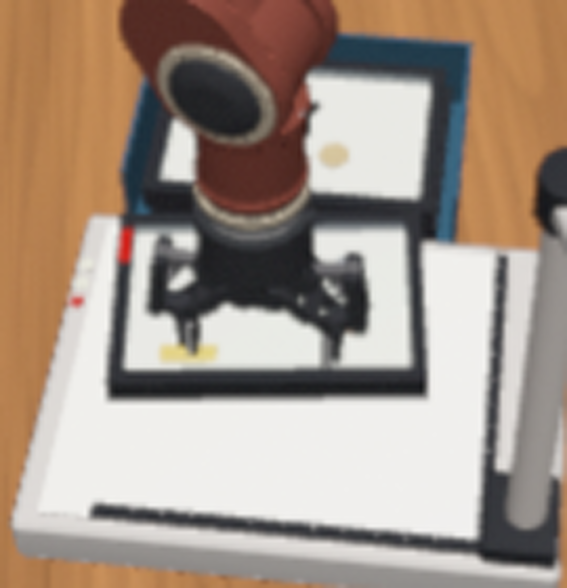

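Run:
```python
from h import *
c=camera('side')
f=lambda L:[(245+x/4.2,155+y/4.2) for x,y in L]
for z,L in((.045,[(110,395),(427,394)]),(.067,[(412,222),(428,374)]),(.045,[(500,256),(480,540),(92,510)])):
    P=stage('side',ray(c,f(L),z));d=P[1]-P[0];print(P.tolist(),np.hypot(*d),np.degrees(np.arctan2(d[1],d[0])))
```

```text
[[-130.4, -24.8], [86.0, -0.3]] 217.78248322580953 6.459309619016789
[[64.0, 132.8], [85.8, 1.0]] 133.59071824045262 -80.60818696080261
[[129.5, 125.8], [128.6, -109.2], [-125.0, -114.9]] 235.00172339793596 -90.21942957213697
```

The front edge gives a yaw of about +6.5° and a case centre near (-31, 62) in the stage frame. The case is now flat on the glass and clear of the pile. I'll rebalance the fingers, press a little more, then turn -7°.

Request:
step_arm([
  [[0, 0, 0.012, -0.035, 0, 0, 1], [0, 0, 0, 0, 0, 0, 1], [0, 0, 0, 0, 0, 0, 1]],
])

```text
time_s: 15.42
ee_pos: [0.5351, -0.1189, 0.054]
orientation: [0.778, 0.628, -0.001, -0.001]
force: [-1.0, 1.7, 7.5]
width: 0.0855
```

```bash
python3 w.py
```

```text
pos_stage [-0.0298  0.006   0.054 ] F [-1.37  1.45  7.47] T [ 0.293 -0.166  0.089] q [ 7.785e-01  6.277e-01 -7.000e-04 -7.000e-04]
```

Request:
step_arm([
  [[0, 0, 0.012, -0.02, 0, 0, 1], [0, 0, 0, 0, 0, 0, 1], [0, 0, 0, 0, 0, 0, 1]],
])

```text
time_s: 15.67
ee_pos: [0.5351, -0.1189, 0.0539]
orientation: [0.779, 0.628, 0.0, 0.0]
force: [-0.0, 1.6, 10.8]
width: 0.0856
```

```bash
python3 w.py
```

```text
pos_stage [-0.0298  0.006   0.0539] F [-0.36  1.52 10.84] T [0.285 0.157 0.002] q [7.785e-01 6.276e-01 1.000e-04 2.000e-04]
```

Request:
step_arm([
  [[0, 0, 0, 0, 0, 0.2, 1], [0, 0, 0, 0, 0, 0.2, 1], [0, 0, 0, 0, 0, 0.2, 1], [0, 0, 0, 0, 0, 0.2, 1], [0, 0, 0, 0, 0, 0.2, 1], [0, 0, 0, 0, 0, 0, 1]],
])

```text
time_s: 16.17
ee_pos: [0.5347, -0.1197, 0.0539]
orientation: [0.815, 0.579, -0.0, 0.0]
force: [-1.4, 1.3, 10.1]
width: 0.0855
```

```bash
python3 w.py
cat > edge.py <<'E'
from h import *
import sys
# front (-y) edge line of the top case, bottom height, side camera: lowest dark pixel per column above the guide
c=camera('side');g=c['image'].max(2).astype(int)
pts=[]
for u in range(270,362,2):
    col=g[:,u]; v=next((v for v in range(185,290) if col[v]<70 and (col[v+1:v+6]>150).sum()>=3 and (col[v-4:v]<90).all()),None)
    if v: 
        a,b=col[v],col[v+2]; pts.append((u,v+.7))
P=stage('side',ray(c,pts,.045)); 
l=cv2.fitLine(P.astype(np.float32),cv2.DIST_HUBER,0,.01,.01).ravel()
print('n',len(P),'yaw',round(np.degrees(np.arctan(l[1]/l[0])),2),'xrange',P[:,0].min(),P[:,0].max(),'y at mid',round(float(l[3]+(P[:,0].mean()-l[2])*l[1]/l[0]),1))
E
python3 edge.py
```

```text
pos_stage [-0.03    0.0051  0.0539] F [-1.6   0.95 10.11] T [ 0.05   0.187 -0.128] q [ 8.152e-01  5.791e-01 -4.000e-04  4.000e-04]
n 38 yaw 42.04 xrange -147.1 131.1 y at mid 77.8
```

```bash
cat > edge.py <<'E'
from h import *
# front edge of the case: lower rim of the dark blob that sits on the white glass, between the tab side and the guide
c=camera('side');g=c['image'].max(2).astype(int)
pts=[]
for u in range(264,366,2):
    col=g[:,u]
    # scan up from the guide (lowest dark) through white to next dark
    v=295
    while v>190 and not col[v]<80: v-=1      # guide
    while v>190 and not col[v]>190: v-=1     # glass
    if v<200: continue
    w=v
    while w>190 and not col[w]<110: w-=1
    if w<=192: continue
    t=150; i=w
    while col[i]<t: i+=1
    pts.append((u,i-(col[i]-t)/(col[i]-col[i-1])))
P=stage('side',ray(c,pts,.045)).astype(np.float32)
m=np.median(P[:,1]);
for _ in range(3):
    l=cv2.fitLine(P,cv2.DIST_HUBER,0,.01,.01).ravel();r=np.abs((P[:,0]-l[2])*l[1]-(P[:,1]-l[3])*l[0]);K=P[r<max(2,np.median(r)*2)];P=K
print('n',len(P),'yaw',round(float(np.degrees(np.arctan(l[1]/l[0]))),2),'xrange',P[:,0].min(),P[:,0].max(),'y ends',P[0],P[-1])
E
python3 edge.py
python3 - <<'E'
from h import *
print(red('side',.067))
E
```

```text
n 38 yaw 0.26 xrange -135.9 79.4 y ends [-135.9  -14.5] [ 79.4 -14.9]
[([277, 207, 4, 8, 19], array([-130.6,  102.3]))]
```

The yaw is now about 0.3°, with the case centre near (-28.5, 60.5) and home at (15, -40). I'll slide diagonally towards the corner.

Request:
step_arm([
  [[-0.04, 0.02, 0, 0, 0, 0, 1], [-0.06, 0.036, 0, 0, 0, 0, 1], [-0.06, 0.036, 0, 0, 0, 0, 1], [-0.06, 0.036, 0, 0, 0, 0, 1], [-0.06, 0.036, 0, 0, 0, 0, 1], [-0.06, 0.036, 0, 0, 0, 0, 1], [-0.06, 0.036, 0, 0, 0, 0, 1]],
])

```text
time_s: 16.9
ee_pos: [0.539, -0.136, 0.0539]
orientation: [0.814, 0.58, 0.001, -0.0]
force: [-0.2, 3.6, 10.3]
width: 0.0857
```

Request:
step_arm([
  [[-0.06, 0.036, 0, 0, 0, 0, 1], [-0.06, 0.036, 0, 0, 0, 0, 1], [-0.06, 0.036, 0, 0, 0, 0, 1], [-0.06, 0.036, 0, 0, 0, 0, 1], [-0.06, 0.036, 0, 0, 0, 0, 1], [-0.06, 0.036, 0, 0, 0, 0, 1], [-0.03, 0.018, 0, 0, 0, 0, 1]],
])

```text
time_s: 17.48
ee_pos: [0.5427, -0.1543, 0.0539]
orientation: [0.815, 0.58, 0.0, -0.0]
force: [-0.4, 3.1, 11.3]
width: 0.0853
```

```bash
python3 w.py; python3 edge.py
```

```text
pos_stage [-0.015  -0.027   0.0539] F [-1.01  2.99 11.29] T [0.607 0.151 0.05 ] q [ 8.146e-01  5.800e-01  4.000e-04 -3.000e-04]
n 38 yaw 0.45 xrange -117.7 93.3 y ends [-117.7  -48.7] [ 93.3 -47.1]
```

Request:
step_arm([
  [[-0.04, 0.02, 0, 0, 0, 0, 1], [-0.06, 0.036, 0, 0, 0, 0, 1], [-0.06, 0.036, 0, 0, 0, 0, 1], [-0.06, 0.036, 0, 0, 0, 0, 1], [-0.06, 0.036, 0, 0, 0, 0, 1], [-0.06, 0.036, 0, 0, 0, 0, 1], [-0.06, 0.036, 0, 0, 0, 0, 1], [-0.06, 0.036, 0, 0, 0, 0, 1], [-0.06, 0.036, 0, 0, 0, 0, 1], [-0.06, 0.036, 0, 0, 0, 0, 1], [-0.06, 0.036, 0, 0, 0, 0, 1]],
])

```text
time_s: 18.45
ee_pos: [0.5486, -0.183, 0.0539]
orientation: [0.814, 0.58, 0.0, -0.0]
force: [-1.0, 3.6, 10.5]
width: 0.0853
```

Request:
step_arm([
  [[-0.06, 0.036, 0, 0, 0, 0, 1], [-0.06, 0.036, 0, 0, 0, 0, 1], [-0.06, 0.036, 0, 0, 0, 0, 1], [-0.06, 0.036, 0, 0, 0, 0, 1], [-0.06, 0.036, 0, 0, 0, 0, 1], [-0.06, 0.036, 0, 0, 0, 0, 1], [-0.06, 0.036, 0, 0, 0, 0, 1], [-0.06, 0.036, 0, 0, 0, 0, 1], [-0.06, 0.036, 0, 0, 0, 0, 1], [-0.06, 0.036, 0, 0, 0, 0, 1]],
])

```text
time_s: 19.28
ee_pos: [0.5544, -0.2105, 0.0539]
orientation: [0.815, 0.58, 0.0, -0.0]
force: [-1.7, 3.5, 10.3]
width: 0.0854
```

```bash
python3 w.py; python3 edge.py
python3 - <<'E'
from h import *
b=camera('side')['image'][165:300,245:380];print(red('side',.067))
cv2.imwrite('pics/c7.png',cv2.resize(b,None,fx=4.2,fy=4.2,interpolation=2))
E
```

```text
pos_stage [ 0.0082 -0.0795  0.0539] F [-2.34  3.04 10.33] T [0.547 0.077 0.091] q [ 8.145e-01  5.802e-01  5.000e-04 -4.000e-04]
n 40 yaw 0.45 xrange -96.7 119.1 y ends [ -96.7 -100.2] [119.1 -98.8]
[([285, 230, 4, 9, 20], array([-92.1,  16.7]))]
```

View pics/c7.png

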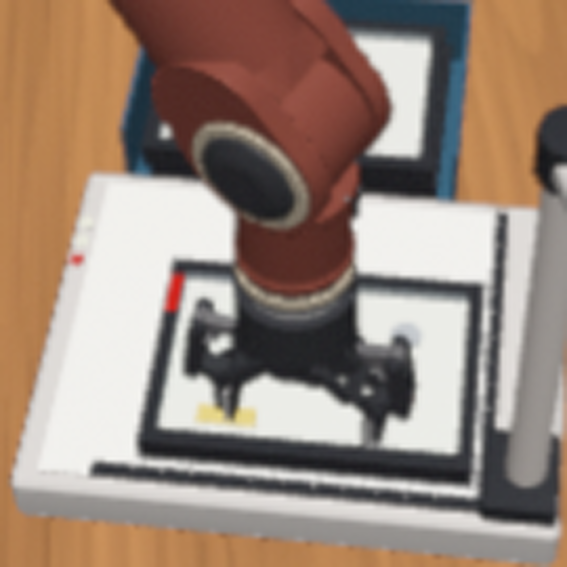

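The case is nearly square, with about 14 mm left to the -y arm and about 4 mm to the +x arm. I'll seat it gently in -y first.

Request:
step_arm([
  [[-0.037, 0.005, 0, 0, 0, 0, 1], [-0.037, 0.005, 0, 0, 0, 0, 1], [-0.037, 0.005, 0, 0, 0, 0, 1], [-0.037, 0.005, 0, 0, 0, 0, 1], [-0.037, 0.005, 0, 0, 0, 0, 1], [-0.037, 0.005, 0, 0, 0, 0, 1], [-0.037, 0.005, 0, 0, 0, 0, 1]],
])

```text
time_s: 20.02
ee_pos: [0.5529, -0.2198, 0.0539]
orientation: [0.815, 0.58, 0.001, -0.001]
force: [0.4, 5.1, 10.8]
width: 0.0854
```

Request:
step_arm([
  [[-0.03, 0.004, 0, 0, 0, 0, 1], [-0.03, 0.004, 0, 0, 0, 0, 1], [-0.03, 0.004, 0, 0, 0, 0, 1]],
])

```text
time_s: 20.27
ee_pos: [0.5525, -0.2223, 0.0539]
orientation: [0.814, 0.581, 0.002, -0.001]
force: [-0.0, 6.0, 11.2]
width: 0.0855
```

Request:
step_arm([
  [[-0.03, 0.004, 0, 0, 0, 0, 1], [-0.03, 0.004, 0, 0, 0, 0, 1]],
])

```text
time_s: 20.43
ee_pos: [0.5521, -0.2246, 0.0539]
orientation: [0.814, 0.581, 0.002, -0.001]
force: [0.9, 5.9, 10.0]
width: 0.0857
```

```bash
python3 w.py
```

```text
pos_stage [ 0.0089 -0.0938  0.0539] F [-0.32  5.99  9.96] T [ 1.157 -0.047  0.033] q [ 0.8141  0.5807  0.0017 -0.0011]
```

Request:
step_arm([
  [[-0.03, 0.004, 0, 0, 0, 0, 1], [-0.02, 0.025, 0, 0, 0, 0, 1], [0, 0.025, 0, 0, 0, 0, 1], [0, 0.025, 0, 0, 0, 0, 1], [0, 0.025, 0, 0, 0, 0, 1]],
])

```text
time_s: 20.85
ee_pos: [0.5532, -0.2278, 0.0541]
orientation: [0.814, 0.581, 0.0, -0.003]
force: [-4.1, 6.9, 14.2]
width: 0.0857
```

Request:
step_arm([
  [[0, 0.025, 0, 0, 0, 0, 1], [0, 0.025, 0, 0, 0, 0, 1], [0, 0.025, 0, 0, 0, 0, 1]],
])

```text
time_s: 21.1
ee_pos: [0.5549, -0.2282, 0.0541]
orientation: [0.814, 0.581, -0.0, -0.004]
force: [-8.5, 8.4, 19.2]
width: 0.0854
```

```bash
python3 w.py;python3 edge.py
```

```text
pos_stage [ 0.0124 -0.0967  0.0541] F [-10.07   6.4   19.18] T [1.251 1.092 0.226] q [ 8.140e-01  5.808e-01 -2.000e-04 -4.100e-03]
n 15 yaw -48.9 xrange -153.6 44.4 y ends [-153.6  141.8] [ 44.4 -66.2]
```

Request:
step_arm([
  [[0, 0, -0.02, 0, 0, 0, 1], [0, 0, -0.03, 0, 0, 0, 1], [0, 0, -0.1, 0, 0, 0, 1], [0, 0, -0.3, 0, 0, 0, 1], [0, 0, -0.9, 0, 0, 0, 1], [0, 0, -0.9, 0, 0, 0, 1], [0, 0, -0.9, 0, 0, 0, 1], [0, 0, 0, 0, 0, 0, 1]],
])

```text
time_s: 21.82
ee_pos: [0.5606, -0.235, 0.1872]
orientation: [0.815, 0.579, 0.003, 0.007]
force: [1.7, -1.5, 0.8]
width: 0.0855
```

Request:
step_arm([
  [[0.9, 0, 0, 0, 0, 0, 1], [0.9, 0, 0, 0, 0, 0, 1], [0.9, 0, 0, 0, 0, 0, 1], [0.9, 0, 0, 0, 0, 0, 1], [0.9, 0, 0, 0, 0, 0, 1], [0.9, 0, 0, 0, 0, 0, 1], [0.9, 0, 0, 0, 0, 0, 1], [0.9, 0, 0, 0, 0, 0, 1], [0.9, 0, 0, 0, 0, 0, 1], [0.9, 0, 0, 0, 0, 0, 1], [0.9, 0, 0, 0, 0, 0, 1], [0, 0, 0, 0, 0, 0, 1]],
])

```text
time_s: 22.82
ee_pos: [0.6872, 0.1547, 0.1778]
orientation: [0.811, 0.585, 0.002, -0.003]
force: [0.1, 3.2, -0.4]
width: 0.0853
```

```bash
python3 w.py
cat > chk.py <<'E'
from h import *
for n in('top','side'):
    c=camera(n);im=c['image'];cv2.imwrite(f'pics/{n}9.png',im)
    x0,x1,y0,y1=(255,415,135,265) if n=='top' else (240,400,150,300)
    m=np.zeros(im.shape[:2],np.uint8);m[y0:y1,x0:x1]=((im.min(2)>165)[y0:y1,x0:x1])*255
    cs,_=cv2.findContours(m,cv2.RETR_CCOMP,2)
    for q in cs:
        A=cv2.contourArea(q)
        if 900<A<4500:
            for z in (.067,.051):
                r=cv2.minAreaRect(stage(n,ray(c,q[:,0],z)).astype(np.float32));print(n,A,z,np.round(r[0],1),np.round(r[1],1),round(r[2],2))
E
python3 chk.py
```

```text
pos_stage [0.0619 0.3054 0.1778] F [-0.53  3.2  -0.44] T [ 0.096  0.02  -0.022] q [ 0.811   0.585   0.0024 -0.0034]
top 2081.5 0.067 [ 14.2 -39.6] [193.8 125.1] 0.0
top 2081.5 0.051 [ 17.5 -40.8] [196.2 126.7] 0.0
top 1991.5 0.067 [-36.4 226.7] [191.7 123. ] 0.09
top 1991.5 0.051 [-33.7 228.8] [194.1 124.5] 0.13
top 4295.0 0.067 [-4.4  0.9] [260.9 348.3] 89.98
top 4295.0 0.051 [-1.4  0.2] [264.2 352.8] 89.95
side 2438.0 0.067 [ 15.4 -38. ] [195.2 121.3] 0.13
side 2438.0 0.051 [ 14.1 -27.4] [198.3 123.1] 0.13
side 3638.0 0.067 [  2.  -15.1] [346.6 261.8] 0.11
side 3638.0 0.051 [ 0.4 -4.2] [352.  265.9] 0.11
side 1563.5 0.067 [-30.8 215.3] [192.  117.8] 0.15
side 1563.5 0.051 [-33.  229.8] [195.  119.7] 0.14
```

Run:
```python
from h import *
a=cv2.imread('pics/top9.png')[135:262,255:415];b=cv2.imread('pics/side9.png')[150:295,240:390]
a=cv2.resize(a,None,fx=2.5,fy=2.5,interpolation=2);b=cv2.resize(b,None,fx=2.65,fy=2.65,interpolation=2)
h=max(a.shape[0],b.shape[0]);o=np.zeros((h,a.shape[1]+b.shape[1],3),np.uint8);o[:a.shape[0],:a.shape[1]]=a;o[:b.shape[0],a.shape[1]:]=b;cv2.imwrite('pics/c9.png',o);print(o.shape)
# yellow tab: before / now
for f in('top0','top9'):
    im=cv2.imread(f'pics/{f}.png');h=cv2.cvtColor(im,cv2.COLOR_BGR2HSV);k=(abs(h[...,0].astype(int)-26)<5)&(h[...,1]>190)&(h[...,2]>150)
    k[:, :255]=0;k[:,300:]=0;k[:200]=0;k[235:]=0;ys,xs=np.nonzero(k);print(f,len(xs),xs.min(),xs.max(),ys.min(),ys.max(),xs.mean(),ys.mean())
# pane of mid in the earlier top crop (c4, scale 3.6, offset 255,135): left/upper pane edges vs now
c4=cv2.resize(cv2.imread('pics/c4.png')[:,:396],(110,110),interpolation=cv2.INTER_AREA);n=cv2.imread('pics/top9.png')[135:245,255:365]
for v in(30,40,50,60,70):
    print(v,[np.round(np.interp(140,x[v,10:32].min(1).astype(float)[np.argmin(x[v,10:32].min(1)):][:6],np.arange(6))+10+np.argmin(x[v,10:32].min(1)),2) for x in (c4,n)])
```

```text
(384, 798, 3)
top0 6 271 276 218 219 273.5 218.33333333333334
top9 24 270 278 216 219 273.8333333333333 217.375
30 [np.float64(26.0), np.float64(26.0)]
40 [np.float64(24.0), np.float64(24.0)]
50 [np.float64(21.0), np.float64(21.0)]
60 [np.float64(19.0), np.float64(18.0)]
70 [np.float64(16.0), np.float64(16.0)]
```

View pics/c9.png

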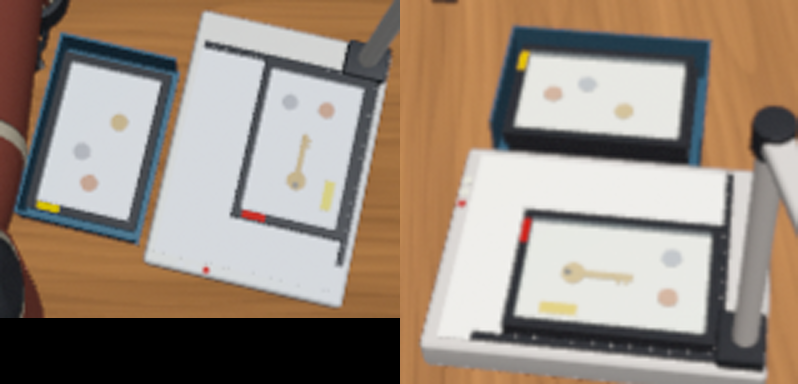

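Both views show the case square in the corner, with no white showing between its rim and the guide. The middle case hasn't moved (the pane edge and yellow tab are at the same pixels as before). The measured centre is about (14.2–15.4, -38 to -39.6) against a home of (15, -40), with a yaw of about 0.1°. I'll let the arm settle and hand in.

Request:
step_arm([
  [[0, 0, -0.5, 0, 0, 0, 1], [0, 0, -0.5, 0, 0, 0, 1], [0, 0, 0, 0, 0, 0, 1], [0, 0, 0, 0, 0, 0, 1], [0, 0, 0, 0, 0, 0, 1]],
])

```text
time_s: 23.33
ee_pos: [0.6862, 0.1407, 0.2185]
orientation: [0.815, 0.579, -0.001, -0.0]
force: [0.1, -0.0, 0.3]
width: 0.0856
```

```bash
python3 w.py; python3 chk.py | grep .067; python3 -c "
from cell import hand_in;print(hand_in())"
```

```text
pos_stage [0.0637 0.2915 0.2185] F [ 0.06 -0.02  0.26] T [ 0.037 -0.009  0.033] q [ 8.155e-01  5.788e-01 -1.000e-03 -2.000e-04]
top 2081.5 0.067 [ 14.2 -39.6] [193.8 125.1] 0.0
top 1992.5 0.067 [-36.4 226.7] [191.7 123. ] 0.09
top 4294.0 0.067 [-4.4  0.9] [260.9 348.1] 89.98
side 2437.0 0.067 [ 15.4 -38. ] [195.2 121.3] 0.13
side 3635.0 0.067 [  2. -15.] [346.4 261.7] 0.12
side 1563.5 0.067 [-30.8 215.3] [192.  117.8] 0.15
the job is handed in; nothing more can be done
None
```

The top case is home in the corner of the L-shaped guide and released, and I handed the job in at about 23 s. I slid it off the pile with the open fingertips pressing at mostly 7–11 N. It turned about 7° on the way, so I turned it back once it was flat on the glass. Then I pushed it gently against the guide's -y arm and +x arm, let go and backed the arm away.

**Position:** the last top view puts the case centre at (14.2, -39.6) mm in the stage frame and the side view at (15.4, -38.0). Home is (15, -40). The yaw is at most 0.15°, and no gap to the guide showed in either view. The two views differ by about 1.5 mm in y, which is within what I expect from the calibration and the blocked view of the rim.

**Other cases:** the middle case's rim and tab were at the same pixels, to within about a pixel, as at the start and midway through the slide. I could not measure the lowest case directly because the middle one covers it.

**Forces:** pressing peaked at about 20 N, once while standing still as the case tipped onto the glass. It reached 19 N again at the end of the push against the guide, when the sideways push was 10–12 N. These are readings at the end of each move, so a brief higher peak could have been missed. The tool force read about 0 at hand-in, so the robot was touching nothing.

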